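# Re-sort drone motors onto arms of their size

## Robot

A 6-joint arm with a two-finger parallel gripper is mounted at the origin on the work surface. World frame = base frame: x ahead of the robot, y to its left, z up, the work surface at z = 0. Lengths are in m, angles in degrees, forces in N, time in s.
With the tool pointing down it reaches from about 0.35 to 0.875 m from the base axis. Payload 4.2 kg.
Tool frame: the origin (TCP) lies between the finger pads; the fingertips stand 11 mm ahead of it and the grasp point (between the pads) lies 8 mm behind it; z points along the fingers, y is the direction in which the jaws open and shut (so a half turn about z gives the same grasp; the last joint's range is limited). The gripper opens to 87 mm and grips with 3 to 60 N. Pads are 19 mm wide; open, the fingers measure 117 mm over their backs; the gripper's body (75 mm by 190 mm) begins 51 mm behind the grasp point.
Start: joints at [-61.559, 22.042, 0.453, 0, -68.411, -14.817], TCP at [0.147, -0.607, 0.234] pointing down, gripper open.
Joint ranges: [-179.83, 179.83], [-69.29, 118.12], [-61.27, 80.66], [-181.25, 117.63], [-171.15, -9.14], [-177.46, 177.46]. Speed limits (degrees/s): [159.86, 159.86, 180, 180, 180, 180].

## Interface

Orientations are given as a 3x3 rotation matrix whose columns are the frame's x, y, z axes.
In Python, from station import sense, capture, get_calibration, finish_job, search_frame, cut_out gives the robot as it stands.
- The arm moves only by the tool arm_command, never from a script. Its argument "rows" is a list of rows, each an object with "fingers": the opening in per cent of the stroke, from 0 (shut) to 100 (fully open); "travel": the shift along the tool's x, y, z in cm, a list of three; "roll": the turn about the tool's z in degrees. A call has 1 to 10 rows; each row is the pose to reach, as a shift and turn from the pose commanded when the call began, along the tool's axes at that moment; what a row does not reach only later rows make up. A row lasts 1/10 s, in which the tool goes at most 50 mm and 8.59 degrees, less where a joint would pass 70% of its speed; a pose out of reach is approached as far as the arm can. A call with a gripper value outside its range is refused whole. The fingers move at their own pace and stop on an object; the grip force is fixed at half the most. Time passes only in rows, so rows that repeat a pose let the fingers close. It gives the time, the measured TCP pose, the force and the opening at its end, in the units of the state.
- sense(): the state, without advancing time (a new reading comes with each control period).
- capture(name): name is "scene" or "top"; returns (picture, depth): 420x560x3 uint8, red, green, blue; 420x560 float32, m along the optical axis (not along the pixel's ray), 0 where there is no reading.
- get_calibration(name): a dict with "fov_y" (degrees; the focal length in pixels is half the picture's height over the tangent of half this angle, whatever the lens; pixels are square), "cx", "cy" (the principal point, pixels), "origin" and "attitude" of the camera in the world. Camera axes: x right, y down, z forward; pixel columns grow to the right and rows downward; lengths in m; the calibration is good to about 2 mm. A picture is of the moment at which its call begins. get_calibration takes no time and is no camera call.
- finish_job(): hands the job in, once; it reports no verdict.
Trained networks look in the newest picture that a camera, given by its name, has taken for a name from the list of things; names that differ only in an ending like _2 or _b are one class to them, and where a whole thing is asked for, a point or a joint stands for the part that bears it (a point fixed in the world has none). Each returns a list of dicts, best first, with "p" (0 to 1); they miss things now and then, are a little off and sometimes report something else, mostly with a low value. They report only what shows in the picture. A call takes as long as a camera call.
- search_frame(camera, label): "position" ([x, y, z] in m, in world coordinates, good to about 4 mm: the middle of the surface that is visible of it).
- cut_out(camera, label): "mask" (420x560 bool, what is visible of it).
The state is a dict: "time_s": time; "joints": joint angles; "joint_velocities": joint speeds; "effort": joint torques, N m; "tcp_pos": TCP position; "ee_rot": TCP orientation; "wrist_force": force on the tool from outside, world axes, zero at the start; "moment": the same for the moment, N m; "gripper_width": opening from 0.0 (shut) to 1.0 (fully open).
Only numpy, scipy, OpenCV 4.12 (cv2) and the standard library are available. Lean on these libraries where they do the work, as an engineer would, in place of code of your own. Each camera call takes 0.05 s, during which the arm holds its last target. There are 200 camera calls.

## Task

The four motors stand on the wrong drone arms: rearrange them so that each stands upright in the middle of its arm's round pad, the smallest motor on the shortest arm and so on up to the largest motor on the longest arm. Use the empty cork disc as the parking spot on the way, and never put a motor down on the bare bench, where metal offcuts would cling to its magnets. Do not tip over a motor or the flux bottle.

Things in the scene. Friction and masses are not known exactly. Their poses are not given: they have to be found in the camera images.
- motor_1: The smallest of four loose brushless motors: an upright round can of aluminium, dark steel and copper, 25 mm in diameter and 34 mm high, with a thin shaft (5 mm thick, 10 mm tall) on top. Origin: centre of its flat underside; z up along the shaft. Before the job it stands upright on the pad of a wrong arm.
- motor_2: The second smallest of four loose brushless motors: an upright round can of aluminium, dark steel and copper, 35 mm in diameter and 40 mm high, with a thin shaft (5 mm thick, 10 mm tall) on top. Origin: centre of its flat underside; z up along the shaft. Before the job it stands upright on the pad of a wrong arm.
- motor_3: The second largest of four loose brushless motors: an upright round can of aluminium, dark steel and copper, 45 mm in diameter and 46 mm high, with a thin shaft (5 mm thick, 10 mm tall) on top. Origin: centre of its flat underside; z up along the shaft. Before the job it stands upright on the pad of a wrong arm.
- motor_4: The largest of four loose brushless motors: an upright round can of aluminium, dark steel and copper, 56 mm in diameter and 52 mm high, with a thin shaft (5 mm thick, 10 mm tall) on top. Origin: centre of its flat underside; z up along the shaft. Before the job it stands upright on the pad of a wrong arm.
- boom_1: The shortest of four bare plywood drone arms, 6 mm thick, lying flat and screwed down to the bench: a round motor pad 76 mm in diameter and from its centre a straight tail 28 mm wide that ends 70 mm from the pad's centre, pointing roughly away from the robot. Origin: on the bench under the pad's centre (pad top 6 mm above it); x along the tail.
- boom_2: The second shortest of four bare plywood drone arms, 6 mm thick, lying flat and screwed down to the bench: a round motor pad 76 mm in diameter and from its centre a straight tail 28 mm wide that ends 105 mm from the pad's centre, pointing roughly away from the robot. Origin: on the bench under the pad's centre (pad top 6 mm above it); x along the tail.
- boom_3: The second longest of four bare plywood drone arms, 6 mm thick, lying flat and screwed down to the bench: a round motor pad 76 mm in diameter and from its centre a straight tail 28 mm wide that ends 140 mm from the pad's centre, pointing roughly away from the robot. Origin: on the bench under the pad's centre (pad top 6 mm above it); x along the tail.
- boom_4: The longest of four bare plywood drone arms, 6 mm thick, lying flat and screwed down to the bench: a round motor pad 76 mm in diameter and from its centre a straight tail 28 mm wide that ends 175 mm from the pad's centre, pointing roughly away from the robot. Origin: on the bench under the pad's centre (pad top 6 mm above it); x along the tail.
- disc: The cork parking disc, round, 90 mm in diameter, 6 mm thick, fixed on the bench; empty at the start. Origin: centre of its underside, on the bench.
- flux: A small amber flux bottle with a white cap, loose, 28 mm in diameter, 66 mm tall in all, standing among the arms. Origin: centre of its underside. To be left standing.

How it is judged (in metres and radians):
On the way:
1. a motor has been set down on the cork disc and let go (((horizontal distance between motor_1 and disc below 0.03 m and height (world z) of motor_1 between 0.004 and 0.009 m and angle between motor_1's own z axis and vertical below 0.1 rad and contact force between the fingers and motor_1 below 0.05 N) or (horizontal distance between motor_2 and disc below 0.03 m and height (world z) of motor_2 between 0.004 and 0.009 m and angle between motor_2's own z axis and vertical below 0.1 rad and contact force between the fingers and motor_2 below 0.05 N) or (horizontal distance between motor_3 and disc below 0.03 m and height (world z) of motor_3 between 0.004 and 0.009 m and angle between motor_3's own z axis and vertical below 0.1 rad and contact force between the fingers and motor_3 below 0.05 N) or (horizontal distance between motor_4 and disc below 0.03 m and height (world z) of motor_4 between 0.004 and 0.009 m and angle between motor_4's own z axis and vertical below 0.1 rad and contact force between the fingers and motor_4 below 0.05 N))), for 0.2 s.
At the end, for the whole second after the job is handed in: Each motor stands upright (within 0.1 rad), at rest and released on the pad of the arm of its size rank, its axis within 12 mm of the pad's centre; the disc is empty again (horizontal distance between motor_1 and boom_1 below 0.012 m and height (world z) of motor_1 between 0.004 and 0.009 m and angle between each of motor_1, motor_2, motor_3, motor_4's own z axis and vertical below 0.1 rad and contact force between the fingers and motor_1 below 0.05 N and linear speed of each of motor_1, motor_2, motor_3, motor_4 below 0.02 m/s and horizontal distance between motor_2 and boom_2 below 0.012 m and height (world z) of motor_2 between 0.004 and 0.009 m and contact force between the fingers and motor_2 below 0.05 N and horizontal distance between motor_3 and boom_3 below 0.012 m and height (world z) of motor_3 between 0.004 and 0.009 m and contact force between the fingers and motor_3 below 0.05 N and horizontal distance between motor_4 and boom_4 below 0.012 m and height (world z) of motor_4 between 0.004 and 0.009 m and contact force between the fingers and motor_4 below 0.05 N); the robot touches nothing.
It fails at once if a motor is put or dropped on the bare bench (height (world z) of any of motor_1, motor_2, motor_3, motor_4 below 0.003 m).
It fails at once if a motor is tipped over (angle between any of motor_1, motor_2, motor_3, motor_4's own z axis and vertical above 0.7 rad).
It fails at once if the flux bottle is knocked over (angle between flux's own z axis and vertical above 0.6 rad).
It also fails if it takes over 136 s, if anything falls off the work surface, if the arm or the gripper's body presses on something with over 40 N, if the wrist force passes 120 N, or if a joint passes its speed limit or range.

## Working session

There is one attempt and no reset: what is moved stays moved. The work goes in short steps, Python scripts to look and compute and a tool call to move; the robot and the scene stay as the last step left them, time stands still between calls to the robot, and variables do not carry over. Pictures are saved under pics/ and viewed, about 12 in all and at most 16, crops included, and the job is handed in when it is done.

Besides the shell and the picture viewer there is one more tool, called as name(argument=value, ...), one argument or row to a line, values as JSON. arm_command: Moves the arm, as the interface text tells. Its arguments: {"type":"object","properties":{"rows":{"type":"array","items":{"type":"object","properties":{"fingers":{"type":"number"},"travel":{"type":"array","items":{"type":"number"}},"roll":{"type":"number"}}}}},"required":["rows"]}

```bash
mkdir -p pics; ls; python3 - <<'E'
from station import *
import cv2, numpy as np
s=sense(); print({k:np.round(s[k],3).tolist() for k in s})
for n in("scene","top"):
    c=get_calibration(n); print(n,{k:np.round(c[k],3).tolist() for k in c})
    p,d=capture(n); cv2.imwrite(f"pics/{n}0.png",p[:,:,::-1])
    for l in("motor_1","boom_1","disc","flux"):
        for r in search_frame(n,l): print(l,round(r["p"],2),np.round(r["position"],3))
E
```

```text
pics
{'time_s': 0.0, 'joints': [-61.556, 22.091, 0.379, -0.028, -68.41, -14.816], 'joint_velocities': [0.016, -0.091, -0.004, -0.011, -0.03, -0.04], 'effort': [0.001, -39.067, 18.74, 4.22, 0.011, -0.0], 'tcp_pos': [0.147, -0.607, 0.232], 'ee_rot': [[-0.972, -0.235, -0.001], [-0.235, 0.972, 0.002], [0.0, 0.002, -1.0]], 'wrist_force': [0.444, -0.361, 0.271], 'moment': [0.026, -0.029, 0.044], 'gripper_width': 0.996}
scene {'fov_y': 44.882, 'cx': 285.602, 'cy': 209.774, 'origin': [1.205, -0.501, 0.563], 'attitude': [[0.61, 0.406, -0.681], [0.792, -0.326, 0.515], [-0.013, -0.854, -0.521]]}
motor_1 0.87 [ 0.457 -0.283  0.036]
motor_1 0.67 [0.668 0.11  0.044]
motor_1 0.64 [ 0.664 -0.128  0.033]
motor_1 0.61 [0.465 0.271 0.038]
boom_1 0.9 [ 0.467 -0.287  0.007]
boom_1 0.79 [ 0.721 -0.117  0.006]
boom_1 0.6 [0.486 0.262 0.004]
boom_1 0.59 [0.734 0.119 0.01 ]
boom_1 0.43 [0.464 0.27  0.036]
disc 0.6 [0.469 0.002 0.007]
disc 0.28 [0.728 0.121 0.008]
flux 0.59 [ 0.525 -0.135  0.033]
top {'fov_y': 57.94, 'cx': 280.043, 'cy': 208.843, 'origin': [0.391, -0.004, 0.938], 'attitude': [[0.025, -0.989, 0.144], [-0.999, -0.021, 0.029], [-0.026, -0.145, -0.989]]}
motor_1 0.89 [0.649 0.119 0.058]
motor_1 0.88 [0.449 0.276 0.052]
motor_1 0.61 [ 0.65  -0.128  0.042]
motor_1 0.58 [ 0.45  -0.278  0.052]
boom_1 0.89 [ 0.688 -0.118  0.01 ]
boom_1 0.76 [0.722 0.125 0.008]
boom_1 0.65 [0.485 0.266 0.004]
boom_1 0.56 [ 0.459 -0.28   0.01 ]
```

View pics/scene0.png

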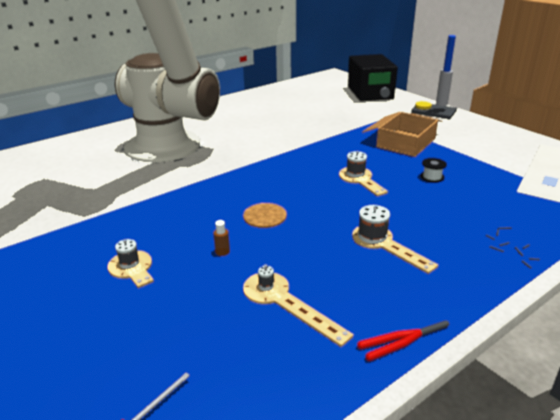

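View pics/top0.png

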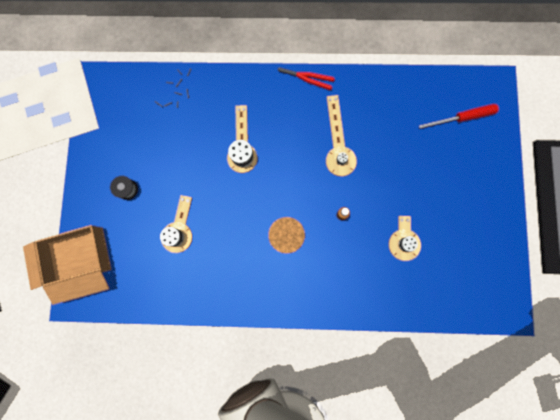

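```bash
cat > h.py <<'E'
from station import *
import cv2, numpy as np
from scipy.optimize import least_squares
def cam(n):
    c=get_calibration(n); f=210/np.tan(np.radians(c["fov_y"]/2)); return c,f,np.array(c["origin"]),np.array(c["attitude"])
def cloud(n,d):
    c,f,o,R=cam(n); v,u=np.mgrid[:420,:560]
    P=np.stack([(u-c["cx"])/f*d,(v-c["cy"])/f*d,d],-1)@R.T+o
    P[d<=0]=np.nan; return P
def onplane(n,z):  # each pixel's ray met with the plane z
    c,f,o,R=cam(n); v,u=np.mgrid[:420,:560]
    r=np.stack([(u-c["cx"])/f,(v-c["cy"])/f,np.ones((420,560))],-1)@R.T
    return (o+r*((z-o[2])/r[...,2])[...,None])[...,:2]
def motor(P,xy):
    m=np.hypot(P[...,0]-xy[0],P[...,1]-xy[1])<.05
    Q=P[m&(P[...,2]>.02)]; 
    z=np.percentile(Q[:,2],70); T=Q[abs(Q[:,2]-z)<.006]
    return z,T[:,:2].mean(0),2*np.sqrt(len(T))  # top height, centre, size hint
def pad(n,img,xy,r=.038,z=.006):
    # circle of known radius on the non-blue outline, tail side (+x) and motor-hidden parts trimmed by robust loss
    G=onplane(n,z); b=img.astype(int); fg=((b[...,2]<b[...,0]+40)).astype(np.uint8)
    near=np.hypot(G[...,0]-xy[0],G[...,1]-xy[1])<.06
    fg&=near.astype(np.uint8)
    cs,_=cv2.findContours(fg,cv2.RETR_EXTERNAL,cv2.CHAIN_APPROX_NONE)
    c=max(cs,key=cv2.contourArea)[:,0]; E=G[c[:,1],c[:,0]]
    E=E[np.hypot(*(E-xy).T)<.055]
    s=least_squares(lambda p:np.hypot(*(E-p).T)-(r-.001),xy,loss="soft_l1",f_scale=.001)
    return s.x,np.median(abs(s.fun)),len(E)
E
cat > m.py <<'E'
from h import *
for n in("scene","top"):
    img,d=capture(n); P=cloud(n,d)
    print(n,"bench z",np.round(np.nanmedian(P[...,2][(abs(P[...,0]-.55)<.1)&(abs(P[...,1])<.05)]),4))
    for k,xy in dict(b1=(.455,-.28),b4=(.655,-.125),b2=(.455,.272),b3=(.65,.117)).items():
        z,c,s=motor(P,xy); p,e,N=pad(n,img,np.array(xy))
        mm=np.hypot(P[...,0]-xy[0],P[...,1]-xy[1])<.05; Q=P[mm&(P[...,2]>.02)]
        print(k,"top z",round(z,4),"motor",np.round(c,4),"ext",np.round(np.ptp(Q[:,:2],axis=0),3),"pad",np.round(p,4),round(e,4),N)
    print("disc",pad(n,img,np.array((.465,0)),.045))
    m=np.hypot(P[...,0]-.53,P[...,1]+.135)<.035; Q=P[m&(P[...,2]>.055)]; print("flux",Q.mean(0))
E
python3 m.py
```

```text
scene bench z 0.0023
b1 top z 0.0469 motor [ 0.4506 -0.284 ] ext [0.037 0.035] pad [ 0.4497 -0.2835] 0.0024 88
b4 top z 0.041 motor [ 0.6564 -0.1295] ext [0.027 0.028] pad [ 0.6535 -0.1279] 0.003 116
b2 top z 0.0529 motor [0.4536 0.2763] ext [0.047 0.048] pad [0.4534 0.2752] 0.0028 59
b3 top z 0.0591 motor [0.6614 0.1181] ext [0.056 0.058] pad [0.6597 0.12  ] 0.0018 73
disc (array([0.46465562, 0.00457336]), np.float64(0.002202323842948148), 100)
flux [ 0.5194545  -0.13142829  0.06345561]
top bench z 0.0014
b1 top z 0.0469 motor [ 0.447  -0.2818] ext [0.035 0.035] pad [ 0.4471 -0.281 ] 0.0017 98
b4 top z 0.0403 motor [ 0.6536 -0.1263] ext [0.026 0.025] pad [ 0.6532 -0.1266] 0.0013 87
b2 top z 0.0524 motor [0.4506 0.2799] ext [0.045 0.044] pad [0.452  0.2791] 0.0012 93
b3 top z 0.0587 motor [0.659  0.1214] ext [0.055 0.055] pad [0.6563 0.124 ] 0.0009 74
disc (array([0.46327288, 0.00699176]), np.float64(0.000540216288508262), 102)
flux [ 0.51655558 -0.12884465  0.06550412]
```

arm_command(
  rows=[
    {"fingers": 100, "travel": [-60.6, 34.6, 10], "roll": 13.6},
    {"fingers": 100, "travel": [-60.6, 34.6, 10], "roll": 13.6},
    {"fingers": 100, "travel": [-60.6, 34.6, 10], "roll": 13.6},
    {"fingers": 100, "travel": [-60.6, 34.6, 10], "roll": 13.6},
    {"fingers": 100, "travel": [-60.6, 34.6, 10], "roll": 13.6},
    {"fingers": 100, "travel": [-60.6, 34.6, 10], "roll": 13.6},
    {"fingers": 100, "travel": [-60.6, 34.6, 10], "roll": 13.6},
    {"fingers": 100, "travel": [-60.6, 34.6, 10], "roll": 13.6},
    {"fingers": 100, "travel": [-60.6, 34.6, 10], "roll": 13.6},
    {"fingers": 100, "travel": [-60.6, 34.6, 10], "roll": 13.6},
  ],
)

```text
time_s: 1.6
tcp_pos: [0.5068, -0.2677, 0.1631]
ee_rot: [[-1.0, -0.001, 0.001], [-0.001, 1.0, -0.0], [-0.001, -0.0, -1.0]]
wrist_force: [0.4, -1.1, -0.2]
gripper_width: 1.0
```

arm_command(
  rows=[
    {"fingers": 100, "travel": [-14.8, 14, 3], "roll": 0},
    {"fingers": 100, "travel": [-14.8, 14, 3], "roll": 0},
    {"fingers": 100, "travel": [-14.8, 14, 3], "roll": 0},
    {"fingers": 100, "travel": [-14.8, 14, 3], "roll": 0},
    {"fingers": 100, "travel": [-14.8, 14, 3], "roll": 0},
    {"fingers": 100, "travel": [-14.8, 14, 3], "roll": 0},
    {"fingers": 100, "travel": [-14.8, 14, 3], "roll": 0},
  ],
)

```text
time_s: 2.3
tcp_pos: [0.6526, -0.1299, 0.133]
ee_rot: [[-1.0, -0.0, -0.001], [-0.0, 1.0, -0.0], [0.001, -0.0, -1.0]]
wrist_force: [-0.3, -0.6, -0.4]
gripper_width: 1.003
```

```bash
python3 - <<'E'
from h import *
s=sense(); print(s["tcp_pos"],s["joints"])
for n in("scene","top"): cv2.imwrite(f"pics/{n}1.png",capture(n)[0][:,:,::-1])
a=cv2.imread("pics/scene1.png");b=cv2.imread("pics/top1.png")
cv2.imwrite("pics/ab1.png",np.hstack([a[120:400,120:500],b[60:340,150:530]]))
E
```

```text
[ 0.65258451 -0.1298816   0.13299579] [ 2.64154132e+00  3.04010532e+01 -9.38436783e-01  4.40888193e-03
 -5.87047703e+01 -9.26438152e+01]
```

View pics/ab1.png

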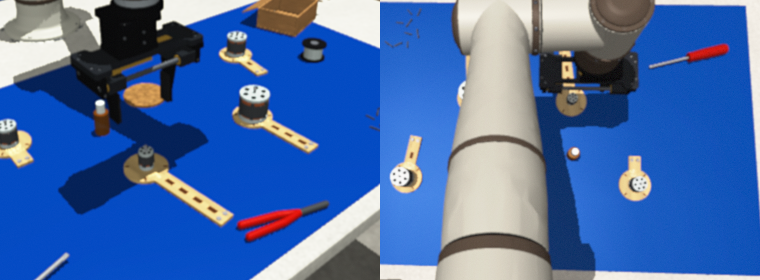

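arm_command(
  rows=[
    {"fingers": 100, "travel": [-0.2, 0.2, 3], "roll": 0},
    {"fingers": 100, "travel": [-0.2, 0.2, 6], "roll": 0},
    {"fingers": 100, "travel": [-0.2, 0.2, 8.5], "roll": 0},
    {"fingers": 100, "travel": [-0.2, 0.2, 10], "roll": 0},
    {"fingers": 100, "travel": [-0.2, 0.2, 10.9], "roll": 0},
    {"fingers": 100, "travel": [-0.2, 0.2, 10.9], "roll": 0},
    {"fingers": 60, "travel": [-0.2, 0.2, 10.9], "roll": 0},
    {"fingers": 40, "travel": [-0.2, 0.2, 10.9], "roll": 0},
  ],
)

```text
time_s: 3.2
tcp_pos: [0.6563, -0.1274, 0.0255]
ee_rot: [[-1.0, -0.001, 0.003], [-0.001, 1.0, -0.0], [-0.003, -0.0, -1.0]]
wrist_force: [0.6, 0.7, 0.6]
gripper_width: 0.897
```

arm_command(
  rows=[
    {"fingers": 10, "travel": [0, 0, 0], "roll": 0},
    {"fingers": 10, "travel": [0, 0, 0], "roll": 0},
    {"fingers": 10, "travel": [0, 0, 0], "roll": 0},
    {"fingers": 10, "travel": [0, 0, 0], "roll": 0},
    {"fingers": 10, "travel": [0, 0, 0], "roll": 0},
    {"fingers": 10, "travel": [0, 0, 0], "roll": 0},
  ],
)

```text
time_s: 3.8
tcp_pos: [0.6553, -0.1272, 0.0239]
ee_rot: [[-1.0, -0.0, -0.0], [-0.0, 1.0, -0.0], [0.0, -0.0, -1.0]]
wrist_force: [0.2, 0.3, 0.2]
gripper_width: 0.358
```

arm_command(
  rows=[
    {"fingers": 10, "travel": [0, 0, 0], "roll": 0},
    {"fingers": 10, "travel": [0, 0, 0], "roll": 0},
    {"fingers": 10, "travel": [0, 0, 0], "roll": 0},
    {"fingers": 10, "travel": [0, 0, 0], "roll": 0},
    {"fingers": 10, "travel": [0, 0, -1], "roll": 0},
    {"fingers": 10, "travel": [0, 0, -3], "roll": 0},
    {"fingers": 10, "travel": [0, 0, -6], "roll": 0},
    {"fingers": 10, "travel": [0, 0, -9], "roll": 0},
    {"fingers": 10, "travel": [0, 0, -11], "roll": 0},
    {"fingers": 10, "travel": [0, 0, -11], "roll": 0},
  ],
)

```text
time_s: 4.8
tcp_pos: [0.6576, -0.1275, 0.1388]
ee_rot: [[-1.0, -0.001, 0.008], [-0.001, 1.0, -0.001], [-0.008, -0.001, -1.0]]
wrist_force: [0.3, -1.3, 0.4]
gripper_width: 0.281
```

arm_command(
  rows=[
    {"fingers": 10, "travel": [1, 0.7, 0], "roll": 0},
    {"fingers": 10, "travel": [4, 2.8, 0], "roll": 0},
    {"fingers": 10, "travel": [7, 4.9, 0], "roll": 0},
    {"fingers": 10, "travel": [10, 7, 0], "roll": 0},
    {"fingers": 10, "travel": [13, 9.1, 0], "roll": 0},
    {"fingers": 10, "travel": [16, 11.2, 0], "roll": 0},
    {"fingers": 10, "travel": [18, 12.5, 0], "roll": 0},
    {"fingers": 10, "travel": [19.1, 13.3, 0], "roll": 0},
    {"fingers": 10, "travel": [19.1, 13.3, 0], "roll": 0},
    {"fingers": 10, "travel": [19.1, 13.3, 0], "roll": 0},
  ],
)

```text
time_s: 5.8
tcp_pos: [0.4651, 0.0057, 0.1341]
ee_rot: [[-1.0, -0.001, 0.001], [-0.001, 1.0, -0.0], [-0.001, -0.0, -1.0]]
wrist_force: [1.0, 0.1, -0.4]
gripper_width: 0.28
```

arm_command(
  rows=[
    {"fingers": 10, "travel": [0, 0, 2], "roll": 0},
    {"fingers": 10, "travel": [0, 0, 5], "roll": 0},
    {"fingers": 10, "travel": [0, 0, 8], "roll": 0},
    {"fingers": 10, "travel": [0, 0, 9.5], "roll": 0},
    {"fingers": 10, "travel": [0, 0, 10.5], "roll": 0},
    {"fingers": 10, "travel": [0, 0, 10.8], "roll": 0},
    {"fingers": 10, "travel": [0, 0, 10.9], "roll": 0},
    {"fingers": 10, "travel": [0, 0, 10.9], "roll": 0},
    {"fingers": 10, "travel": [0, 0, 10.9], "roll": 0},
  ],
)

```text
time_s: 6.7
tcp_pos: [0.465, 0.0058, 0.0258]
ee_rot: [[-1.0, -0.001, 0.002], [-0.001, 1.0, 0.001], [-0.002, 0.001, -1.0]]
wrist_force: [-0.4, -0.5, -1.0]
gripper_width: 0.277
```

arm_command(
  rows=[
    {"fingers": 10, "travel": [0, 0, 0.1], "roll": 0},
    {"fingers": 10, "travel": [0, 0, 0.1], "roll": 0},
    {"fingers": 50, "travel": [0, 0, 0.1], "roll": 0},
    {"fingers": 100, "travel": [0, 0, 0.1], "roll": 0},
    {"fingers": 100, "travel": [0, 0, 0.1], "roll": 0},
    {"fingers": 100, "travel": [0, 0, 0.1], "roll": 0},
    {"fingers": 100, "travel": [0, 0, 0.1], "roll": 0},
    {"fingers": 100, "travel": [0, 0, 0.1], "roll": 0},
    {"fingers": 100, "travel": [0, 0, 0.1], "roll": 0},
    {"fingers": 100, "travel": [0, 0, 0.1], "roll": 0},
  ],
)

```text
time_s: 7.7
tcp_pos: [0.4643, 0.0056, 0.024]
ee_rot: [[-1.0, -0.0, -0.0], [-0.0, 1.0, -0.0], [0.0, -0.0, -1.0]]
wrist_force: [0.3, 0.4, -0.9]
gripper_width: 0.923
```

arm_command(
  rows=[
    {"fingers": 100, "travel": [0, 0, -1], "roll": 0},
    {"fingers": 100, "travel": [0, 0, -4], "roll": 0},
    {"fingers": 100, "travel": [0, 0, -8], "roll": 0},
    {"fingers": 100, "travel": [0, 0, -11], "roll": 0},
    {"fingers": 100, "travel": [0, 0, -11], "roll": 0},
    {"fingers": 100, "travel": [0, 0, -11], "roll": 0},
  ],
)

```text
time_s: 8.3
tcp_pos: [0.4644, 0.0058, 0.1351]
ee_rot: [[-1.0, -0.0, 0.002], [-0.0, 1.0, 0.001], [-0.002, 0.001, -1.0]]
wrist_force: [0.4, -0.3, -0.3]
gripper_width: 1.001
```

arm_command(
  rows=[
    {"fingers": 100, "travel": [-4, 2.3, 0], "roll": 0},
    {"fingers": 100, "travel": [-8, 4.6, 0], "roll": 0},
    {"fingers": 100, "travel": [-12, 7, 0], "roll": 0},
    {"fingers": 100, "travel": [-16, 9.3, 0], "roll": 0},
    {"fingers": 100, "travel": [-19.6, 11.4, 0], "roll": 0},
    {"fingers": 100, "travel": [-19.6, 11.4, 0], "roll": 0},
    {"fingers": 100, "travel": [-19.6, 11.4, 0], "roll": 0},
  ],
)

```text
time_s: 9.0
tcp_pos: [0.6593, 0.1197, 0.1312]
ee_rot: [[-1.0, -0.0, -0.005], [-0.0, 1.0, -0.002], [0.005, -0.002, -1.0]]
wrist_force: [-0.3, -0.7, -0.3]
gripper_width: 1.004
```

```bash
python3 - <<'E'
from h import *
print(sense()["tcp_pos"])
n="scene";img,d=capture(n);P=cloud(n,d)
for k in((.66,.12),(.464,.006)): print(motor(P,k))
cv2.imwrite("pics/s2.png",img[120:400,120:500,::-1])
E
```

```text
[0.65927641 0.11969829 0.13116054]
(np.float64(0.3825032036857443), array([0.68290715, 0.09272789]), np.float64(42.567593307585526))
(np.float64(0.040975889429387125), array([0.46607685, 0.00228006]), np.float64(18.33030277982336))
```

View pics/s2.png

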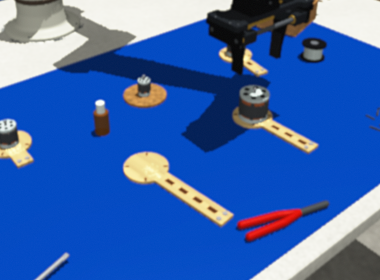

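arm_command(
  rows=[
    {"fingers": 100, "travel": [0, 0.1, 3], "roll": 0},
    {"fingers": 100, "travel": [0, 0.1, 6], "roll": 0},
    {"fingers": 100, "travel": [0, 0.1, 8.5], "roll": 0},
    {"fingers": 100, "travel": [0, 0.1, 10], "roll": 0},
    {"fingers": 100, "travel": [0, 0.1, 11], "roll": 0},
    {"fingers": 100, "travel": [0, 0.1, 11], "roll": 0},
    {"fingers": 70, "travel": [0, 0.1, 11], "roll": 0},
    {"fingers": 50, "travel": [0, 0.1, 11], "roll": 0},
    {"fingers": 40, "travel": [0, 0.1, 11], "roll": 0},
    {"fingers": 40, "travel": [0, 0.1, 11], "roll": 0},
  ],
)

```text
time_s: 10.05
tcp_pos: [0.6606, 0.1209, 0.0248]
ee_rot: [[-1.0, -0.0, 0.001], [-0.0, 1.0, 0.001], [-0.001, 0.001, -1.0]]
wrist_force: [0.0, 0.2, 0.4]
gripper_width: 0.723
```

arm_command(
  rows=[
    {"fingers": 40, "travel": [0, 0, 0], "roll": 0},
    {"fingers": 40, "travel": [0, 0, 0], "roll": 0},
    {"fingers": 40, "travel": [0, 0, 0], "roll": 0},
  ],
)

```text
time_s: 10.35
tcp_pos: [0.6607, 0.1212, 0.0246]
ee_rot: [[-1.0, -0.001, 0.001], [-0.001, 1.0, 0.001], [-0.001, 0.001, -1.0]]
wrist_force: [-0.6, 0.7, 2.7]
gripper_width: 0.638
```

```bash
python3 - <<'E'
from h import *
n="scene";img,d=capture(n)
print("b4 empty pad",pad(n,img,np.array((.654,-.127))))
E
```

```text
b4 empty pad (array([ 0.65432715, -0.12858228]), np.float64(0.0028130192982031427), 111)
```

arm_command(
  rows=[
    {"fingers": 40, "travel": [0, 0, 0], "roll": 0},
    {"fingers": 40, "travel": [0, 0, 0], "roll": 0},
    {"fingers": 40, "travel": [0, 0, -1], "roll": 0},
    {"fingers": 40, "travel": [0, 0, -3], "roll": 0},
    {"fingers": 40, "travel": [0, 0, -6], "roll": 0},
    {"fingers": 40, "travel": [0, 0, -9], "roll": 0},
    {"fingers": 40, "travel": [0, 0, -11], "roll": 0},
    {"fingers": 40, "travel": [0, 0, -11], "roll": 0},
  ],
)

```text
time_s: 11.2
tcp_pos: [0.6613, 0.1206, 0.1366]
ee_rot: [[-1.0, -0.0, 0.004], [-0.0, 1.0, 0.001], [-0.004, 0.001, -1.0]]
wrist_force: [0.6, 0.7, -4.1]
gripper_width: 0.638
```

arm_command(
  rows=[
    {"fingers": 40, "travel": [0.1, -1, 0], "roll": 0},
    {"fingers": 40, "travel": [0.1, -4, 0], "roll": 0},
    {"fingers": 40, "travel": [0.2, -7.5, 0], "roll": 0},
    {"fingers": 40, "travel": [0.3, -11, 0], "roll": 0},
    {"fingers": 40, "travel": [0.4, -14.5, 0], "roll": 0},
    {"fingers": 40, "travel": [0.5, -18, 0], "roll": 0},
    {"fingers": 40, "travel": [0.6, -21.5, 0], "roll": 0},
    {"fingers": 40, "travel": [0.7, -24, 0], "roll": 0},
    {"fingers": 40, "travel": [0.7, -24.7, 0], "roll": 0},
    {"fingers": 40, "travel": [0.7, -24.7, 0], "roll": 0},
  ],
)

```text
time_s: 12.2
tcp_pos: [0.6515, -0.1279, 0.1314]
ee_rot: [[-1.0, 0.002, -0.005], [0.002, 1.0, 0.0], [0.005, 0.0, -1.0]]
wrist_force: [0.2, -0.2, -4.9]
gripper_width: 0.638
```

arm_command(
  rows=[
    {"fingers": 40, "travel": [0, 0, 0], "roll": 0},
    {"fingers": 40, "travel": [0, 0, 2], "roll": 0},
    {"fingers": 40, "travel": [0, 0, 5], "roll": 0},
    {"fingers": 40, "travel": [0, 0, 8], "roll": 0},
    {"fingers": 40, "travel": [0, 0, 9.5], "roll": 0},
    {"fingers": 40, "travel": [0, 0, 10.5], "roll": 0},
    {"fingers": 40, "travel": [0, 0, 10.8], "roll": 0},
    {"fingers": 40, "travel": [0, 0, 10.9], "roll": 0},
    {"fingers": 40, "travel": [0, 0, 10.9], "roll": 0},
    {"fingers": 40, "travel": [0, 0, 10.9], "roll": 0},
  ],
)

```text
time_s: 13.2
tcp_pos: [0.6542, -0.1263, 0.0263]
ee_rot: [[-1.0, -0.001, 0.002], [-0.001, 1.0, -0.0], [-0.002, -0.0, -1.0]]
wrist_force: [-0.5, 0.3, -3.8]
gripper_width: 0.635
```

arm_command(
  rows=[
    {"fingers": 40, "travel": [0, 0, 0.1], "roll": 0},
    {"fingers": 40, "travel": [0, 0, 0.1], "roll": 0},
    {"fingers": 40, "travel": [0, 0, 0.1], "roll": 0},
    {"fingers": 100, "travel": [0, 0, 0.1], "roll": 0},
    {"fingers": 100, "travel": [0, 0, 0.1], "roll": 0},
    {"fingers": 100, "travel": [0, 0, 0.1], "roll": 0},
    {"fingers": 100, "travel": [0, 0, 0.1], "roll": 0},
    {"fingers": 100, "travel": [0, 0, 0.1], "roll": 0},
    {"fingers": 100, "travel": [0, 0, 0.1], "roll": 0},
    {"fingers": 100, "travel": [0, 0, 0.1], "roll": 0},
  ],
)

```text
time_s: 14.2
tcp_pos: [0.6533, -0.1263, 0.024]
ee_rot: [[-1.0, -0.0, -0.0], [-0.0, 1.0, -0.0], [0.0, -0.0, -1.0]]
wrist_force: [0.5, 0.3, 0.2]
gripper_width: 0.995
```

arm_command(
  rows=[
    {"fingers": 100, "travel": [0, 0, -1], "roll": 0},
    {"fingers": 100, "travel": [0, 0, -4], "roll": 0},
    {"fingers": 100, "travel": [0, 0, -8], "roll": 0},
    {"fingers": 100, "travel": [0, 0, -11], "roll": 0},
    {"fingers": 100, "travel": [0, 0, -11], "roll": 0},
    {"fingers": 100, "travel": [0, 0, -11], "roll": 0},
  ],
)

```text
time_s: 14.8
tcp_pos: [0.6536, -0.1262, 0.1355]
ee_rot: [[-1.0, -0.0, 0.002], [-0.0, 1.0, 0.0], [-0.002, 0.0, -1.0]]
wrist_force: [-0.6, 0.2, 0.0]
gripper_width: 0.998
```

arm_command(
  rows=[
    {"fingers": 100, "travel": [2, 4, 0], "roll": 0},
    {"fingers": 100, "travel": [4, 8, 0], "roll": 0},
    {"fingers": 100, "travel": [6, 12, 0], "roll": 0},
    {"fingers": 100, "travel": [8, 16, 0], "roll": 0},
    {"fingers": 100, "travel": [10, 20, 0], "roll": 0},
    {"fingers": 100, "travel": [12, 24, 0], "roll": 0},
    {"fingers": 100, "travel": [14, 28, 0], "roll": 0},
    {"fingers": 100, "travel": [16, 32, 0], "roll": 0},
    {"fingers": 100, "travel": [18, 36, 0], "roll": 0},
    {"fingers": 100, "travel": [20.2, 40.5, 0], "roll": 0},
  ],
)

```text
time_s: 15.8
tcp_pos: [0.4495, 0.2791, 0.1328]
ee_rot: [[-1.0, 0.0, -0.002], [0.0, 1.0, -0.002], [0.002, -0.002, -1.0]]
wrist_force: [0.8, 0.8, 0.5]
gripper_width: 1.002
```

arm_command(
  rows=[
    {"fingers": 100, "travel": [0, 0, 0], "roll": 0},
    {"fingers": 100, "travel": [0, 0, 0], "roll": 0},
    {"fingers": 100, "travel": [0, 0, 0], "roll": 0},
    {"fingers": 100, "travel": [0, 0, 0], "roll": 0},
  ],
)

```text
time_s: 16.2
tcp_pos: [0.4515, 0.2772, 0.1335]
ee_rot: [[-1.0, 0.002, -0.001], [0.002, 1.0, -0.001], [0.001, -0.001, -1.0]]
wrist_force: [0.3, 0.2, -0.2]
gripper_width: 1.0
```

```bash
sed -i 's/^    for k,xy.*/    for k,xy in dict(b1=(.45,-.282),b4=(.654,-.127),b2=(.452,.278),b3=(.658,.122)).items():/' m.py; python3 m.py
```

```text
scene bench z 0.0024
b1 top z 0.0469 motor [ 0.4504 -0.2839] ext [0.039 0.036] pad [ 0.4489 -0.2835] 0.0022 86
b4 top z 0.0591 motor [ 0.6549 -0.1292] ext [0.059 0.056] pad [ 0.6568 -0.1295] 0.0015 93
b2 top z 0.3483 motor [0.4732 0.2536] ext [0.083 0.099] pad [0.4531 0.2747] 0.0034 58Traceback (most recent call last):
  File "m.py", line 6, in <module>
    z,c,s=motor(P,xy); p,e,N=pad(n,img,np.array(xy))
          ~~~~~^^^^^^
  File "h.py", line 17, in motor
    z=np.percentile(Q[:,2],70); T=Q[abs(Q[:,2]-z)<.006]
    return _quantile_unchecked(
        a, q, axis, out, overwrite_input, method, keepdims, weights)
    return _ureduce(a,
                    func=_quantile_ureduce_func,
    ...<5 lines>...
                    overwrite_input=overwrite_input,
                    method=method)
    r = func(a, **kwargs)
    result = _quantile(arr,
                       quantiles=q,
    ...<2 lines>...
                       out=out,
                       weights=wgt)
    slices_having_nans = np.isnan(arr[-1, ...])
                                  ~~~^^^^^^^^^
IndexError: index -1 is out of bounds for axis 0 with size 0
```

arm_command(
  rows=[
    {"fingers": 100, "travel": [0, 0.1, 3], "roll": 0},
    {"fingers": 100, "travel": [0, 0.1, 6], "roll": 0},
    {"fingers": 100, "travel": [0, 0.1, 8.5], "roll": 0},
    {"fingers": 100, "travel": [0, 0.1, 10], "roll": 0},
    {"fingers": 100, "travel": [0, 0.1, 10.9], "roll": 0},
    {"fingers": 100, "travel": [0, 0.1, 10.9], "roll": 0},
    {"fingers": 70, "travel": [0, 0.1, 10.9], "roll": 0},
    {"fingers": 50, "travel": [0, 0.1, 10.9], "roll": 0},
    {"fingers": 30, "travel": [0, 0.1, 10.9], "roll": 0},
    {"fingers": 30, "travel": [0, 0.1, 10.9], "roll": 0},
  ],
)

```text
time_s: 17.25
tcp_pos: [0.4514, 0.2798, 0.0257]
ee_rot: [[-1.0, -0.0, 0.001], [-0.0, 1.0, 0.001], [-0.001, 0.001, -1.0]]
wrist_force: [0.7, 0.3, -0.1]
gripper_width: 0.724
```

arm_command(
  rows=[
    {"fingers": 30, "travel": [0, 0, 0], "roll": 0},
    {"fingers": 30, "travel": [0, 0, 0], "roll": 0},
    {"fingers": 30, "travel": [0, 0, 0], "roll": 0},
    {"fingers": 30, "travel": [0, 0, 0], "roll": 0},
    {"fingers": 30, "travel": [0, 0, 0], "roll": 0},
    {"fingers": 30, "travel": [0, 0, 0], "roll": 0},
  ],
)

```text
time_s: 17.85
tcp_pos: [0.4514, 0.2799, 0.0252]
ee_rot: [[-1.0, -0.001, 0.0], [-0.001, 1.0, 0.001], [-0.0, 0.001, -1.0]]
wrist_force: [0.2, 0.9, 2.4]
gripper_width: 0.511
```

```bash
python3 - <<'E'
from h import *
n="scene";img,d=capture(n)
print("b3 empty pad",pad(n,img,np.array((.658,.121))))
E
```

```text
b3 empty pad (array([0.6582609 , 0.12209962]), np.float64(0.003442575696442598), 96)
```

arm_command(
  rows=[
    {"fingers": 30, "travel": [0, 0, 0], "roll": 0},
    {"fingers": 30, "travel": [0, 0, -1], "roll": 0},
    {"fingers": 30, "travel": [0, 0, -3], "roll": 0},
    {"fingers": 30, "travel": [0, 0, -6], "roll": 0},
    {"fingers": 30, "travel": [0, 0, -9], "roll": 0},
    {"fingers": 30, "travel": [0, 0, -11], "roll": 0},
    {"fingers": 30, "travel": [0, 0, -11], "roll": 0},
  ],
)

```text
time_s: 18.6
tcp_pos: [0.4523, 0.2804, 0.138]
ee_rot: [[-1.0, -0.001, 0.004], [-0.001, 1.0, 0.004], [-0.004, 0.004, -1.0]]
wrist_force: [0.3, 1.6, -1.9]
gripper_width: 0.509
```

arm_command(
  rows=[
    {"fingers": 30, "travel": [-1, -0.8, 0], "roll": 0},
    {"fingers": 30, "travel": [-4, -3, 0], "roll": 0},
    {"fingers": 30, "travel": [-7, -5.3, 0], "roll": 0},
    {"fingers": 30, "travel": [-10, -7.6, 0], "roll": 0},
    {"fingers": 30, "travel": [-13, -9.9, 0], "roll": 0},
    {"fingers": 30, "travel": [-16, -12.2, 0], "roll": 0},
    {"fingers": 30, "travel": [-19, -14.5, 0], "roll": 0},
    {"fingers": 30, "travel": [-20.6, -15.7, 0], "roll": 0},
    {"fingers": 30, "travel": [-20.6, -15.7, 0], "roll": 0},
    {"fingers": 30, "travel": [-20.6, -15.7, 0], "roll": 0},
  ],
)

```text
time_s: 19.6
tcp_pos: [0.6563, 0.1213, 0.1324]
ee_rot: [[-1.0, 0.001, -0.005], [0.001, 1.0, -0.001], [0.005, -0.001, -1.0]]
wrist_force: [-0.3, -0.8, -1.6]
gripper_width: 0.512
```

arm_command(
  rows=[
    {"fingers": 30, "travel": [0, 0, 0], "roll": 0},
    {"fingers": 30, "travel": [0, 0, 2], "roll": 0},
    {"fingers": 30, "travel": [0, 0, 5], "roll": 0},
    {"fingers": 30, "travel": [0, 0, 8], "roll": 0},
    {"fingers": 30, "travel": [0, 0, 9.5], "roll": 0},
    {"fingers": 30, "travel": [0, 0, 10.5], "roll": 0},
    {"fingers": 30, "travel": [0, 0, 10.8], "roll": 0},
    {"fingers": 30, "travel": [0, 0, 10.9], "roll": 0},
    {"fingers": 30, "travel": [0, 0, 10.9], "roll": 0},
    {"fingers": 30, "travel": [0, 0, 10.9], "roll": 0},
  ],
)

```text
time_s: 20.6
tcp_pos: [0.658, 0.1229, 0.0273]
ee_rot: [[-1.0, -0.001, 0.002], [-0.001, 1.0, 0.001], [-0.002, 0.001, -1.0]]
wrist_force: [0.2, 0.3, -1.5]
gripper_width: 0.511
```

arm_command(
  rows=[
    {"fingers": 30, "travel": [0, 0, 0.1], "roll": 0},
    {"fingers": 30, "travel": [0, 0, 0.1], "roll": 0},
    {"fingers": 30, "travel": [0, 0, 0.1], "roll": 0},
    {"fingers": 100, "travel": [0, 0, 0.1], "roll": 0},
    {"fingers": 100, "travel": [0, 0, 0.1], "roll": 0},
    {"fingers": 100, "travel": [0, 0, 0.1], "roll": 0},
    {"fingers": 100, "travel": [0, 0, 0.1], "roll": 0},
    {"fingers": 100, "travel": [0, 0, 0.1], "roll": 0},
    {"fingers": 100, "travel": [0, 0, 0.1], "roll": 0},
    {"fingers": 100, "travel": [0, 0, 0.1], "roll": 0},
  ],
)

```text
time_s: 21.6
tcp_pos: [0.6573, 0.1226, 0.025]
ee_rot: [[-1.0, -0.0, -0.0], [-0.0, 1.0, -0.0], [0.0, -0.0, -1.0]]
wrist_force: [-0.0, 0.3, -0.1]
gripper_width: 0.984
```

arm_command(
  rows=[
    {"fingers": 100, "travel": [0, 0, -1], "roll": 0},
    {"fingers": 100, "travel": [0, 0, -4], "roll": 0},
    {"fingers": 100, "travel": [0, 0, -8], "roll": 0},
    {"fingers": 100, "travel": [0, 0, -11], "roll": 0},
    {"fingers": 100, "travel": [0, 0, -11], "roll": 0},
    {"fingers": 100, "travel": [0, 0, -11], "roll": 0},
  ],
)

```text
time_s: 22.2
tcp_pos: [0.6575, 0.1228, 0.1365]
ee_rot: [[-1.0, -0.0, 0.002], [-0.0, 1.0, 0.001], [-0.002, 0.001, -1.0]]
wrist_force: [-0.5, -0.1, -0.2]
gripper_width: 1.004
```

arm_command(
  rows=[
    {"fingers": 100, "travel": [2, -4, 0], "roll": 0},
    {"fingers": 100, "travel": [4, -8, 0], "roll": 0},
    {"fingers": 100, "travel": [6, -12, 0], "roll": 0},
    {"fingers": 100, "travel": [8, -16, 0], "roll": 0},
    {"fingers": 100, "travel": [10, -20, 0], "roll": 0},
    {"fingers": 100, "travel": [12, -24, 0], "roll": 0},
    {"fingers": 100, "travel": [14, -28, 0], "roll": 0},
    {"fingers": 100, "travel": [16, -32, 0], "roll": 0},
    {"fingers": 100, "travel": [18, -36, 0], "roll": 0},
    {"fingers": 100, "travel": [20.9, -40.5, 0], "roll": 0},
  ],
)

```text
time_s: 23.2
tcp_pos: [0.449, -0.2806, 0.1338]
ee_rot: [[-1.0, -0.001, -0.002], [-0.001, 1.0, 0.001], [0.002, 0.001, -1.0]]
wrist_force: [0.8, 0.1, 0.1]
gripper_width: 0.997
```

arm_command(
  rows=[
    {"fingers": 100, "travel": [0, 0, 0], "roll": 0},
    {"fingers": 100, "travel": [0, 0, 0], "roll": 0},
    {"fingers": 100, "travel": [0, 0, 0], "roll": 0},
    {"fingers": 100, "travel": [0, 0, 0], "roll": 0},
  ],
)

```text
time_s: 23.6
tcp_pos: [0.451, -0.2785, 0.1347]
ee_rot: [[-1.0, -0.002, -0.001], [-0.002, 1.0, 0.0], [0.001, 0.0, -1.0]]
wrist_force: [0.3, -0.4, -0.4]
gripper_width: 1.0
```

```bash
python3 - <<'E'
from h import *
n="top";img,d=capture(n);P=cloud(n,d)
print("b2 empty pad",pad(n,img,np.array((.452,.278))));print("b3 motor",motor(P,(.657,.123)))
cv2.imwrite("pics/top3.png",img[:,:,::-1])
n="scene";img,d=capture(n);P=cloud(n,d)
print("b2 empty pad",pad(n,img,np.array((.452,.278))));print("b3 motor",motor(P,(.657,.123)))
cv2.imwrite("pics/s3.png",img[:,:,::-1])
E
```

```text
b2 empty pad (array([0.45172519, 0.27898713]), np.float64(0.0010218491891261922), 90)
b3 motor (np.float64(0.05259364369335873), array([0.65587273, 0.12133904]), np.float64(31.937438845342623))
b2 empty pad (array([0.45012772, 0.2779468 ]), np.float64(0.003493570573490909), 69)
b3 motor (np.float64(0.05304171851581434), array([0.65838458, 0.11862403]), np.float64(32.984845004941285))
```

View pics/top3.png

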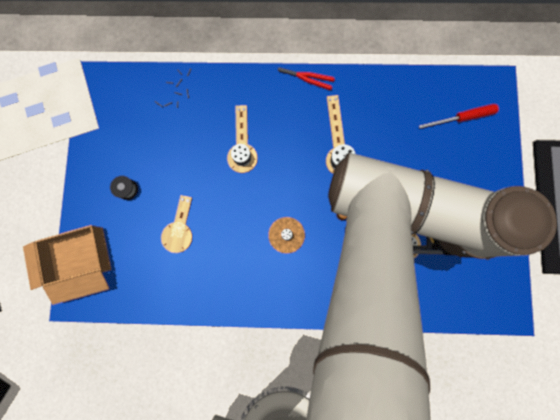

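arm_command(
  rows=[
    {"fingers": 100, "travel": [0.2, -0.2, 3], "roll": 0},
    {"fingers": 100, "travel": [0.2, -0.2, 6], "roll": 0},
    {"fingers": 100, "travel": [0.2, -0.2, 8.5], "roll": 0},
    {"fingers": 100, "travel": [0.2, -0.2, 10], "roll": 0},
    {"fingers": 100, "travel": [0.2, -0.2, 11], "roll": 0},
    {"fingers": 100, "travel": [0.2, -0.2, 11], "roll": 0},
    {"fingers": 70, "travel": [0.2, -0.2, 11], "roll": 0},
    {"fingers": 50, "travel": [0.2, -0.2, 11], "roll": 0},
    {"fingers": 20, "travel": [0.2, -0.2, 11], "roll": 0},
    {"fingers": 20, "travel": [0.2, -0.2, 11], "roll": 0},
  ],
)

```text
time_s: 24.7
tcp_pos: [0.4487, -0.2816, 0.0257]
ee_rot: [[-1.0, -0.0, 0.001], [-0.0, 1.0, -0.0], [-0.001, -0.0, -1.0]]
wrist_force: [-0.1, 0.5, -0.5]
gripper_width: 0.724
```

arm_command(
  rows=[
    {"fingers": 20, "travel": [0, 0, 0], "roll": 0},
    {"fingers": 20, "travel": [0, 0, 0], "roll": 0},
    {"fingers": 20, "travel": [0, 0, 0], "roll": 0},
    {"fingers": 20, "travel": [0, 0, 0], "roll": 0},
    {"fingers": 20, "travel": [0, 0, 0], "roll": 0},
    {"fingers": 20, "travel": [0, 0, 0], "roll": 0},
    {"fingers": 20, "travel": [0, 0, 0], "roll": 0},
    {"fingers": 20, "travel": [0, 0, 0], "roll": 0},
  ],
)

```text
time_s: 25.5
tcp_pos: [0.4484, -0.2815, 0.025]
ee_rot: [[-1.0, -0.0, -0.0], [-0.0, 1.0, -0.0], [0.0, -0.0, -1.0]]
wrist_force: [0.6, -0.4, 0.1]
gripper_width: 0.395
```

arm_command(
  rows=[
    {"fingers": 20, "travel": [0, 0, 0], "roll": 0},
    {"fingers": 20, "travel": [0, 0, -1], "roll": 0},
    {"fingers": 20, "travel": [0, 0, -3], "roll": 0},
    {"fingers": 20, "travel": [0, 0, -6], "roll": 0},
    {"fingers": 20, "travel": [0, 0, -9], "roll": 0},
    {"fingers": 20, "travel": [0, 0, -11], "roll": 0},
    {"fingers": 20, "travel": [0, 0, -11], "roll": 0},
  ],
)

```text
time_s: 26.2
tcp_pos: [0.4502, -0.2821, 0.1386]
ee_rot: [[-1.0, -0.001, 0.007], [-0.001, 1.0, -0.002], [-0.007, -0.002, -1.0]]
wrist_force: [0.7, -0.8, -1.2]
gripper_width: 0.396
```

arm_command(
  rows=[
    {"fingers": 20, "travel": [0, 1, 0], "roll": 0},
    {"fingers": 20, "travel": [0, 4, 0], "roll": 0},
    {"fingers": 20, "travel": [0, 7, 0], "roll": 0},
    {"fingers": 20, "travel": [0, 10, 0], "roll": 0},
    {"fingers": 20, "travel": [0, 13, 0], "roll": 0},
    {"fingers": 20, "travel": [0, 16, 0], "roll": 0},
    {"fingers": 20, "travel": [0, 19, 0], "roll": 0},
    {"fingers": 20, "travel": [0, 22, 0], "roll": 0},
    {"fingers": 20, "travel": [0, 25, 0], "roll": 0},
    {"fingers": 20, "travel": [0, 28, 0], "roll": 0},
  ],
)

```text
time_s: 27.2
tcp_pos: [0.4465, -0.0002, 0.1334]
ee_rot: [[-1.0, -0.0, -0.004], [-0.0, 1.0, -0.001], [0.004, -0.001, -1.0]]
wrist_force: [0.1, 0.2, -1.6]
gripper_width: 0.395
```

arm_command(
  rows=[
    {"fingers": 20, "travel": [0, 3, 0], "roll": 0},
    {"fingers": 20, "travel": [0, 6, 0], "roll": 0},
    {"fingers": 20, "travel": [0, 9, 0], "roll": 0},
    {"fingers": 20, "travel": [0, 12, 0], "roll": 0},
    {"fingers": 20, "travel": [0, 15, 0], "roll": 0},
    {"fingers": 20, "travel": [0, 18, 0], "roll": 0},
    {"fingers": 20, "travel": [-0.1, 21, 0], "roll": 0},
    {"fingers": 20, "travel": [-0.2, 24, 0], "roll": 0},
    {"fingers": 20, "travel": [-0.3, 27, 0], "roll": 0},
    {"fingers": 20, "travel": [-0.3, 28, 0], "roll": 0},
  ],
)

```text
time_s: 28.2
tcp_pos: [0.4501, 0.2806, 0.1333]
ee_rot: [[-1.0, -0.003, -0.002], [-0.003, 1.0, -0.002], [0.002, -0.002, -1.0]]
wrist_force: [-0.4, -1.1, -1.0]
gripper_width: 0.395
```

arm_command(
  rows=[
    {"fingers": 20, "travel": [0, 0, 0], "roll": 0},
    {"fingers": 20, "travel": [0, 0, 0], "roll": 0},
    {"fingers": 20, "travel": [0, 0, 0], "roll": 0},
    {"fingers": 20, "travel": [0, 0, 0], "roll": 0},
  ],
)

```text
time_s: 28.6
tcp_pos: [0.451, 0.2774, 0.135]
ee_rot: [[-1.0, 0.001, -0.0], [0.001, 1.0, -0.0], [0.0, -0.0, -1.0]]
wrist_force: [0.8, 0.6, -1.2]
gripper_width: 0.388
```

arm_command(
  rows=[
    {"fingers": 20, "travel": [0, 0, 2], "roll": 0},
    {"fingers": 20, "travel": [0, 0, 5], "roll": 0},
    {"fingers": 20, "travel": [0, 0, 8], "roll": 0},
    {"fingers": 20, "travel": [0, 0, 9.5], "roll": 0},
    {"fingers": 20, "travel": [0, 0, 10.5], "roll": 0},
    {"fingers": 20, "travel": [0, 0, 10.8], "roll": 0},
    {"fingers": 20, "travel": [0, 0, 10.9], "roll": 0},
    {"fingers": 20, "travel": [0, 0, 10.9], "roll": 0},
    {"fingers": 20, "travel": [0, 0, 10.9], "roll": 0},
    {"fingers": 20, "travel": [0, 0, 10.9], "roll": 0},
  ],
)

```text
time_s: 29.6
tcp_pos: [0.4514, 0.2788, 0.0267]
ee_rot: [[-1.0, -0.0, 0.001], [-0.0, 1.0, 0.001], [-0.001, 0.001, -1.0]]
wrist_force: [-0.5, 0.5, -0.3]
gripper_width: 0.394
```

arm_command(
  rows=[
    {"fingers": 20, "travel": [0, 0, 0.1], "roll": 0},
    {"fingers": 20, "travel": [0, 0, 0.1], "roll": 0},
    {"fingers": 20, "travel": [0, 0, 0.1], "roll": 0},
    {"fingers": 50, "travel": [0, 0, 0.1], "roll": 0},
    {"fingers": 100, "travel": [0, 0, 0.1], "roll": 0},
    {"fingers": 100, "travel": [0, 0, 0.1], "roll": 0},
    {"fingers": 100, "travel": [0, 0, 0.1], "roll": 0},
    {"fingers": 100, "travel": [0, 0, 0.1], "roll": 0},
    {"fingers": 100, "travel": [0, 0, 0.1], "roll": 0},
    {"fingers": 100, "travel": [0, 0, 0.1], "roll": 0},
  ],
)

```text
time_s: 30.6
tcp_pos: [0.4511, 0.2785, 0.025]
ee_rot: [[-1.0, -0.0, 0.0], [-0.0, 1.0, 0.0], [-0.0, 0.0, -1.0]]
wrist_force: [0.3, 0.1, 0.3]
gripper_width: 0.939
```

arm_command(
  rows=[
    {"fingers": 100, "travel": [0, 0, 0], "roll": 0},
    {"fingers": 100, "travel": [0, 0, -1], "roll": 0},
    {"fingers": 100, "travel": [0, 0, -4], "roll": 0},
    {"fingers": 100, "travel": [0, 0, -8], "roll": 0},
    {"fingers": 100, "travel": [0, 0, -11], "roll": 0},
    {"fingers": 100, "travel": [0, 0, -11], "roll": 0},
    {"fingers": 100, "travel": [0, 0, -11], "roll": 0},
  ],
)

```text
time_s: 31.3
tcp_pos: [0.4512, 0.2787, 0.1362]
ee_rot: [[-1.0, -0.0, 0.001], [-0.0, 1.0, 0.002], [-0.001, 0.002, -1.0]]
wrist_force: [0.0, -0.1, -0.4]
gripper_width: 0.999
```

Now motor_1 on the disc (0.464, 0.0057): x −1.3, y −27.3.

arm_command(
  rows=[
    {"fingers": 100, "travel": [-0.2, -4, 0], "roll": 0},
    {"fingers": 100, "travel": [-0.4, -8, 0], "roll": 0},
    {"fingers": 100, "travel": [-0.6, -12, 0], "roll": 0},
    {"fingers": 100, "travel": [-0.8, -16, 0], "roll": 0},
    {"fingers": 100, "travel": [-1, -20, 0], "roll": 0},
    {"fingers": 100, "travel": [-1.2, -24, 0], "roll": 0},
    {"fingers": 100, "travel": [-1.3, -27.3, 0], "roll": 0},
    {"fingers": 100, "travel": [-1.3, -27.3, 0], "roll": 0},
    {"fingers": 100, "travel": [-1.3, -27.3, 0], "roll": 0},
    {"fingers": 100, "travel": [-1.3, -27.3, 0], "roll": 0},
  ],
)

```text
time_s: 32.3
tcp_pos: [0.464, 0.006, 0.1345]
ee_rot: [[-1.0, -0.001, -0.001], [-0.001, 1.0, -0.0], [0.001, -0.0, -1.0]]
wrist_force: [-1.2, 0.2, -1.1]
gripper_width: 1.002
```

arm_command(
  rows=[
    {"fingers": 100, "travel": [0, 0, 3], "roll": 0},
    {"fingers": 100, "travel": [0, 0, 6], "roll": 0},
    {"fingers": 100, "travel": [0, 0, 8.5], "roll": 0},
    {"fingers": 100, "travel": [0, 0, 10], "roll": 0},
    {"fingers": 100, "travel": [0, 0, 11], "roll": 0},
    {"fingers": 100, "travel": [0, 0, 11], "roll": 0},
    {"fingers": 70, "travel": [0, 0, 11], "roll": 0},
    {"fingers": 50, "travel": [0, 0, 11], "roll": 0},
    {"fingers": 10, "travel": [0, 0, 11], "roll": 0},
    {"fingers": 10, "travel": [0, 0, 11], "roll": 0},
  ],
)

```text
time_s: 33.3
tcp_pos: [0.4646, 0.0056, 0.0256]
ee_rot: [[-1.0, -0.0, 0.001], [-0.0, 1.0, 0.001], [-0.001, 0.001, -1.0]]
wrist_force: [-0.5, -0.3, -0.2]
gripper_width: 0.721
```

arm_command(
  rows=[
    {"fingers": 10, "travel": [0, 0, 0], "roll": 0},
    {"fingers": 10, "travel": [0, 0, 0], "roll": 0},
    {"fingers": 10, "travel": [0, 0, 0], "roll": 0},
    {"fingers": 10, "travel": [0, 0, 0], "roll": 0},
    {"fingers": 10, "travel": [0, 0, 0], "roll": 0},
    {"fingers": 10, "travel": [0, 0, 0], "roll": 0},
    {"fingers": 10, "travel": [0, 0, 0], "roll": 0},
    {"fingers": 10, "travel": [0, 0, 0], "roll": 0},
    {"fingers": 10, "travel": [0, 0, 0], "roll": 0},
  ],
)

```text
time_s: 34.2
tcp_pos: [0.4642, 0.0055, 0.0249]
ee_rot: [[-1.0, -0.001, -0.0], [-0.001, 1.0, -0.0], [0.0, -0.0, -1.0]]
wrist_force: [0.1, -0.3, 0.3]
gripper_width: 0.28
```

```bash
python3 - <<'E'
from h import *
for n in("scene","top"):
    img,d=capture(n);P=cloud(n,d); print(n,"b1 empty pad",pad(n,img,np.array((.448,-.282))))
    print(motor(P,(.4515,.2785)))
E
```

```text
scene b1 empty pad (array([ 0.44619723, -0.28296009]), np.float64(0.0023966364028778255), 96)
(np.float64(0.04676698340144603), array([0.45192892, 0.27391735]), np.float64(20.8806130178211))
top b1 empty pad (array([ 0.44658993, -0.28104369]), np.float64(0.0013878010506750207), 93)
(np.float64(0.04642935137754094), array([0.4627231 , 0.28217091]), np.float64(9.797958971132712))
```

arm_command(
  rows=[
    {"fingers": 10, "travel": [0, 0, 0], "roll": 0},
    {"fingers": 10, "travel": [0, 0, 0], "roll": 0},
    {"fingers": 10, "travel": [0, 0, -1], "roll": 0},
    {"fingers": 10, "travel": [0, 0, -3], "roll": 0},
    {"fingers": 10, "travel": [0, 0, -6], "roll": 0},
    {"fingers": 10, "travel": [0, 0, -9], "roll": 0},
    {"fingers": 10, "travel": [0, 0, -11], "roll": 0},
    {"fingers": 10, "travel": [0, 0, -11], "roll": 0},
  ],
)

```text
time_s: 35.1
tcp_pos: [0.4662, 0.0061, 0.1386]
ee_rot: [[-1.0, -0.001, 0.007], [-0.001, 1.0, 0.002], [-0.007, 0.002, -1.0]]
wrist_force: [0.8, 1.0, -0.8]
gripper_width: 0.283
```

arm_command(
  rows=[
    {"fingers": 10, "travel": [0.1, -1, 0], "roll": 0},
    {"fingers": 10, "travel": [0.3, -4, 0], "roll": 0},
    {"fingers": 10, "travel": [0.5, -8, 0], "roll": 0},
    {"fingers": 10, "travel": [0.7, -12, 0], "roll": 0},
    {"fingers": 10, "travel": [0.9, -16, 0], "roll": 0},
    {"fingers": 10, "travel": [1.2, -20, 0], "roll": 0},
    {"fingers": 10, "travel": [1.5, -24, 0], "roll": 0},
    {"fingers": 10, "travel": [1.7, -27.5, 0], "roll": 0},
    {"fingers": 10, "travel": [1.7, -28.7, 0], "roll": 0},
    {"fingers": 10, "travel": [1.7, -28.7, 0], "roll": 0},
  ],
)

```text
time_s: 36.1
tcp_pos: [0.446, -0.2828, 0.1334]
ee_rot: [[-1.0, 0.003, -0.003], [0.003, 1.0, 0.001], [0.003, 0.001, -1.0]]
wrist_force: [0.8, 0.4, -0.6]
gripper_width: 0.28
```

arm_command(
  rows=[
    {"fingers": 10, "travel": [0, 0, 0], "roll": 0},
    {"fingers": 10, "travel": [0, 0, 2], "roll": 0},
    {"fingers": 10, "travel": [0, 0, 5], "roll": 0},
    {"fingers": 10, "travel": [0, 0, 8], "roll": 0},
    {"fingers": 10, "travel": [0, 0, 9.5], "roll": 0},
    {"fingers": 10, "travel": [0, 0, 10.5], "roll": 0},
    {"fingers": 10, "travel": [0, 0, 10.8], "roll": 0},
    {"fingers": 10, "travel": [0, 0, 10.9], "roll": 0},
    {"fingers": 10, "travel": [0, 0, 10.9], "roll": 0},
    {"fingers": 10, "travel": [0, 0, 10.9], "roll": 0},
  ],
)

```text
time_s: 37.1
tcp_pos: [0.448, -0.2816, 0.0269]
ee_rot: [[-1.0, -0.001, 0.002], [-0.001, 1.0, -0.001], [-0.002, -0.001, -1.0]]
wrist_force: [-0.3, 0.7, -1.2]
gripper_width: 0.279
```

arm_command(
  rows=[
    {"fingers": 10, "travel": [0, 0, 0.1], "roll": 0},
    {"fingers": 10, "travel": [0, 0, 0.1], "roll": 0},
    {"fingers": 10, "travel": [0, 0, 0.1], "roll": 0},
    {"fingers": 10, "travel": [0, 0, 0.1], "roll": 0},
  ],
)

```text
time_s: 37.5
tcp_pos: [0.4474, -0.2815, 0.0251]
ee_rot: [[-1.0, -0.0, 0.0], [-0.0, 1.0, -0.0], [-0.0, -0.0, -1.0]]
wrist_force: [-0.1, -0.7, -0.7]
gripper_width: 0.281
```

arm_command(
  rows=[
    {"fingers": 50, "travel": [0, 0, 0], "roll": 0},
    {"fingers": 100, "travel": [0, 0, 0], "roll": 0},
    {"fingers": 100, "travel": [0, 0, 0], "roll": 0},
    {"fingers": 100, "travel": [0, 0, 0], "roll": 0},
    {"fingers": 100, "travel": [0, 0, 0], "roll": 0},
    {"fingers": 100, "travel": [0, 0, 0], "roll": 0},
    {"fingers": 100, "travel": [0, 0, 0], "roll": 0},
    {"fingers": 100, "travel": [0, 0, 0], "roll": 0},
    {"fingers": 100, "travel": [0, 0, 0], "roll": 0},
  ],
)

```text
time_s: 38.4
tcp_pos: [0.4474, -0.2815, 0.025]
ee_rot: [[-1.0, -0.0, -0.0], [-0.0, 1.0, 0.0], [0.0, 0.0, -1.0]]
wrist_force: [-0.7, -0.1, -0.1]
gripper_width: 0.965
```

arm_command(
  rows=[
    {"fingers": 100, "travel": [0, 0, -1], "roll": 0},
    {"fingers": 100, "travel": [0, 0, -4], "roll": 0},
    {"fingers": 100, "travel": [0, 0, -8], "roll": 0},
    {"fingers": 100, "travel": [0, 0, -12], "roll": 0},
    {"fingers": 100, "travel": [0, 0, -16], "roll": 0},
    {"fingers": 100, "travel": [2, -3, -18], "roll": 0},
    {"fingers": 100, "travel": [4, -6, -18], "roll": 0},
    {"fingers": 100, "travel": [7, -10, -18], "roll": 0},
    {"fingers": 100, "travel": [10, -14, -18], "roll": 0},
    {"fingers": 100, "travel": [13, -18, -18], "roll": 0},
  ],
)

```text
time_s: 39.4
tcp_pos: [0.3162, -0.4627, 0.2061]
ee_rot: [[-1.0, -0.001, 0.001], [-0.001, 1.0, -0.001], [-0.001, -0.001, -1.0]]
wrist_force: [1.0, -1.9, 0.4]
gripper_width: 1.001
```

arm_command(
  rows=[
    {"fingers": 100, "travel": [4, -4, 0], "roll": 0},
    {"fingers": 100, "travel": [8, -8, 0], "roll": 0},
    {"fingers": 100, "travel": [12, -12, 0], "roll": 0},
    {"fingers": 100, "travel": [12, -12, 0], "roll": 0},
    {"fingers": 100, "travel": [12, -12, 0], "roll": 0},
    {"fingers": 100, "travel": [12, -12, 0], "roll": 0},
  ],
)

```text
time_s: 40.0
tcp_pos: [0.1972, -0.5814, 0.2052]
ee_rot: [[-1.0, 0.001, 0.0], [0.001, 1.0, 0.0], [-0.0, 0.0, -1.0]]
wrist_force: [1.0, 1.2, -0.6]
gripper_width: 0.997
```

```bash
python3 m.py; python3 - <<'E'
from h import *
for n in("scene","top"): cv2.imwrite(f"pics/{n}9.png",capture(n)[0][:,:,::-1])
E
```

```text
scene bench z 0.0023
b1 top z 0.0409 motor [ 0.4494 -0.2837] ext [0.03  0.026] pad [ 0.4481 -0.2834] 0.0024 90
b4 top z 0.059 motor [ 0.6549 -0.1293] ext [0.058 0.057] pad [ 0.6568 -0.1295] 0.0015 93
b2 top z 0.047 motor [0.4521 0.2737] ext [0.036 0.039] pad [0.4522 0.2759] 0.0032 61
b3 top z 0.0531 motor [0.6586 0.1183] ext [0.047 0.049] pad [0.6602 0.1204] 0.0024 83
disc (array([0.46465562, 0.00457336]), np.float64(0.002202323842948148), 100)
flux [ 0.5192146  -0.13138926  0.06357062]
top bench z 0.0014
b1 top z 0.0407 motor [ 0.4461 -0.2812] ext [0.026 0.024] pad [ 0.4466 -0.281 ] 0.0014 93
b4 top z 0.0589 motor [ 0.6517 -0.1268] ext [0.056 0.055] pad [ 0.6541 -0.1265] 0.0016 89
b2 top z 0.0468 motor [0.4501 0.2768] ext [0.035 0.034] pad [0.4518 0.2789] 0.001 90
b3 top z 0.0529 motor [0.6559 0.1212] ext [0.044 0.043] pad [0.6569 0.1239] 0.0012 85
disc (array([0.46331392, 0.00694459]), np.float64(0.0005613513876936323), 102)
flux [ 0.51648309 -0.12888795  0.06560453]
```

View pics/scene9.png

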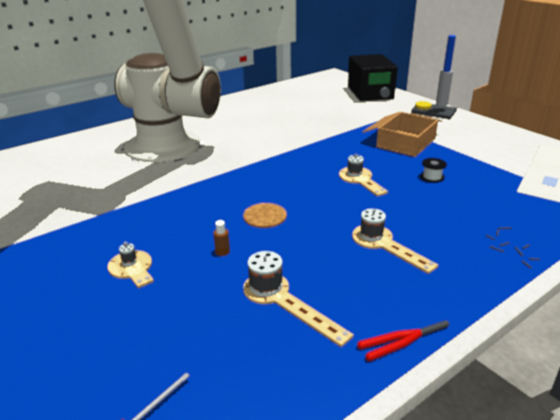

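The picture shows all four motors upright on the pads: (128,260), (265,285), (373,235) and (355,172). The disc at (265,215) is empty and the flux bottle at (221,240) is standing. Each motor measures within about 3 mm of its pad centre.

```bash
python3 -c "from station import *; print(finish_job())"
```

```text
the job is handed in; nothing more can be done
None
```

The motors are rearranged and the job is handed in at about 40 s of the 136 s allowed; it returned no verdict.

- **Order:** I parked motor_1 on the cork disc and let it go. Then motor_4 went to boom_4, motor_3 to boom_3, motor_2 to boom_2, and finally motor_1 from the disc to boom_1.
- **Position:** in both cameras each motor is within about 3 mm of its pad's centre, against the 12 mm allowed. The two cameras differ from each other by about 3 mm in absolute position, but their motor-to-pad offsets agree.
- **Size:** the measured motor tops are at 41, 47, 53 and 59 mm, which matches the right motor on each arm, standing on a 6 mm pad.
- **Rest of the scene:** the last picture shows all motors upright, the disc empty and the flux bottle standing where it was. The arm is clear of everything.

No final check failed. Partway through, one measuring script crashed on a pad that was empty by then; it had no effect on the robot.

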